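Level the glass-drying stage, then lay a glass rod on its ribs

TASK

Level the drying stage by turning its two leaning foot-screw knobs until the bubble in each of its two tube vials sits between the two black lines. Then take the glass rod from its wooden cradle and lay it gently in a valley of the stage's ribbed strips, centred across both strips, so that it lies still and the stage stays level; do not disturb the other things on the table.

Things in the scene. Friction and masses are not known exactly. Their poses are not given: they have to be found in the camera images.
- rig: Base of the drying stage, fixed to the table, origin under its centre. Over it an aluminium plate, 220 mm (x) by 280 mm (y), top 55 mm above the table, rests on two foot screws at its far (+x) corners and a fixed ball foot at the middle of its near edge. It starts about 1 deg out of level. x points from the stage's near side (the ribbed bed) to its far side (the knobs), y to its left, z up.
- vial_left (a point): Centre of the left tube vial, midway between its two black lines (20 mm apart), on top of the tube, 12.5 mm above the plate. Green tube 13 mm across in a holder 86 mm long, lying slantwise between the left knob and the middle of the plate. x runs along the tube, outward to the left knob's side; z up from the plate.
- vial_right (a point): The same for the right tube vial, its mirror image, lying slantwise on the right knob's side; x runs along it outward to the right knob's side.
- bubble_left (a point): Centre of the white bubble, 14 mm long, in the left vial, at the height of vial_left; it moves only along the tube. Turning the left knob clockwise (seen from its outer end) raises its corner 1 mm per rad and moves this bubble +9 mm per rad along the vial's x; counter-clockwise moves it back. The right knob does not move it. Level = at the vial's centre.
- bubble_right (a point): The same for the right vial's bubble: clockwise on the right knob moves it +9 mm per rad along the right vial's x; the left knob does not move it.
- knob_left (a point): Middle, on the axis, of the left foot screw's fluted black round knob, 36 mm across, 26 mm long. The frame does not turn with it: z points outward along the screw, 28 deg from vertical, leaning to the near side, over the plate; y is the plate's y. Turns about z only, friction 0.06 N m, stays where left, needs up to 2.5 rad: over one grasp's reach, so regrasp. 45 mm of bare 16 mm stem below it.
- knob_right (a point): The same for the right foot screw's knob, 240 mm to the right of the left one, of the same shape and lean (seen from the robot's side, looking at the far side).
- bed (a point): Centre of the ribbed bed on the plate's near half, at the height of a seated rod's centre: 27 mm above the plate. Two wooden strips 24 mm wide run along x at y = +-55 mm, bare plate between; each has 5 round ribs (8 mm thick, tops 3 mm below this point): 4 valleys at x = -33, -11, 11, 33 mm, any will do; the vials stand 40 mm beyond the last. A rod in a valley lies along y. Axes: the plate's.
- rod_center (a point): Centre of the clear glass rod, 18 mm in diameter, 180 mm long, about 110 g, lying level in a wooden cradle on the table to the left or right of the stage. x runs along the rod; the rod may be rolled about it.
- cradle: Wooden cradle fixed to the table, 150 mm (x) by 50 mm (y), origin at the centre of its underside; two notched blocks, 20 mm long, at x = +55 and -55 mm, 30 mm high, hold the rod along x with its centre 33 mm above the table; between them the floor is 6 mm high.
- pigment: Bystander, leave alone: closed jar of pigment, 56 mm across, 85 mm tall.
- muller: Bystander, leave alone: glass muller, foot 64 mm across, 102 mm tall.
- tape: Bystander, leave alone: roll of paper tape lying flat, 90 mm across, 20 mm tall.
- brush: Bystander, leave alone: paint brush lying down.
- scorer: Bystander, leave alone: glass scoring tool with a handle, lying down, 150 mm long.
- offcut: Bystander, leave alone: green glass offcut 90 x 55 x 5 mm.
- brushes: Bystander, leave alone: jar of brushes, 80 mm across, about 220 mm tall.
Not all that is in view belongs to the job. What is shaped like the part that bears rod_center but red is not meant.

How it is judged:
On the way, in this order (a step that is already met when the one before it is completed fails the run):
1. the stage is level: both bubbles are between their lines (distance between bubble_left and vial_left below 0.003 m and distance between bubble_right and vial_right below 0.003 m), for 0.3 s.
2. the rod lies in a valley on both strips, let go, with the stage level (all of step 1 and z of rod_center in the frame of bed between -0.003 and 0.003 m and x of rod_center in the frame of bed between -0.04 and 0.04 m and y of rod_center in the frame of bed between -0.02 and 0.02 m and angle between the x axis of rod_center and the y axis of bed, either way round below 0.12 rad and contact force between the fingers and rod below 0.05 N), for 0.2 s.
At the end, for the whole second after the job is handed in: Each bubble is within 3 mm of its vial's centre (wholly between the lines); the rod lies seated in a valley across both strips (height within 3 mm, along the valley within 20 mm of centred, within 7 deg of the valley's direction), released and at rest (all of step 2 and linear speed of rod below 0.01 m/s and angular speed of rod below 0.3 rad/s); the robot touches nothing.
It fails at once if the rod is pressed or struck hard onto the stage (over 20 N) (contact force between rod and rig above 20 N).
It fails at once if the rod is dropped: let go and moving faster than 0.4 m/s (a fall of about 8 mm) (contact force between the fingers and rod below 0.05 N and linear speed of rod above 0.4 m/s).
It fails at once if a bystander is moved more than 30 mm (distance of any of pigment, muller, tape, brush, scorer, offcut, brushes from where it was at the start of the episode above 0.03 m).
It also fails if it takes over 72 s, if anything falls off the work surface, if the arm or the gripper's body presses on something with over 40 N, if the wrist force passes 120 N, or if a joint passes its speed limit or range.

ROBOT

A 6-joint arm with a two-finger parallel gripper is mounted at the origin on the work surface. World frame = base frame: x ahead of the robot, y to its left, z up, the work surface at z = 0. Lengths are in m, angles in rad, forces in N, time in s.
With the tool pointing down it reaches from about 0.35 to 0.85 m from the base axis. Payload 8.1 kg.
Tool frame: the origin (TCP) lies on the centre line of the jaws, within the pads' length; the fingertips stand 8 mm ahead of it and the grasp point (between the pads) lies 11 mm behind it; z points along the fingers, y is the line along which they close (so a half turn about z gives the same grasp; the last joint's range is limited). The gripper opens to 85 mm and grips with 20 to 120 N. Pads are 22 mm wide; open, the fingers measure 114 mm over their backs; the gripper's body (76 mm by 85 mm) begins 54 mm behind the grasp point. The pads swing forward as they close: fully open they stand 13 mm farther back than shut.
Start: joints at [1.249, 0.13, 1.488, -0, 1.523, -0.085], TCP at [0.141, 0.583, 0.239] pointing down, gripper open.
Joint ranges: [-2.96, 2.96], [-0.89, 2.26], [0.02, 2.5], [-1.34, 4.48], [0, 2.73], [-2.66, 2.66]. Speed limits (rad/s): [2.39, 2.39, 2.79, 3.14, 3.14, 3.14].

INTERFACE

Orientations are given as a unit quaternion [x, y, z, w].
In Python, from bench import env gives the robot as it stands. The module is installed in compiled form; this text tells all that it offers.
- The arm moves only by the shell command python3 -m pendant 'ROWS' [OPENING]. ROWS is JSON, a list of rows, each a list of 2 entries, a list of its own where there are three numbers: the shift along the tool's x, y, z in cm, then the turn about the tool's z in degrees. In form: [[[x, y, z], turn], ...]. A call has 1 to 20 rows; each row shifts and turns the commanded pose from where the row before left it, along the tool's axes as they then stand; what a row does not reach is not made up. A row lasts 1/8 s, in which the tool goes at most 62.5 mm and 10.7 degrees, less where a joint would pass 70% of its speed; a pose out of reach is approached as far as the arm can. A call with a gripper value outside its range is refused whole. OPENING is the closure, from -1 (fully open) to 1 (shut), so that 0 is half open, set as the call begins (- or left out, the last holds). The fingers move at their own pace and stop on an object; the grip force is fixed at half the most. Time passes only in rows, so rows that do not move let the fingers close. It gives the time, the measured TCP pose, the force, the opening and the grip force at its end, in the units of the state.
- env.get_state(): the state, without advancing time (a new reading comes with each control period).
- env.snapshot(name): name is "scene" or "top" or "wrist"; returns (picture, depth): 384x512x3 uint8, red, green, blue; 384x512 float32, m along the optical axis (not along the pixel's ray), 0 where there is no reading.
- env.get_calibration(name): a dict with "fovy" (degrees; the focal length in pixels is half the picture's height over the tangent of half this angle, whatever the lens; pixels are square), "cx", "cy" (the principal point, pixels), "rvec" (rotation vector, rad) and "tvec" (3), from world to camera coordinates, as OpenCV has them. Camera axes: x right, y down, z forward; pixel columns grow to the right and rows downward; lengths in m; the calibration is good to about 2 mm. A picture is of the moment at which its call begins: read the wrist's pose just before it. get_calibration takes no time and is no camera call; for the wrist camera it gives the pose at the moment of the call.
- env.sign_off(): hands the job in; it is judged then, once.
The state is a dict: "time_s": time; "q": joint angles; "joint_vel": joint speeds; "joint_torque": joint torques, N m; "tcp_pos": TCP position; "tcp_rot": TCP orientation; "force": force on the tool from outside, world axes, zero at the start; "ft_torque": the same for the moment, N m; "finger_gap": opening from 0.0 (shut) to 1.0 (fully open); "grip_force": force on a finger pad.
Only numpy, scipy, OpenCV 4.12 (cv2) and the standard library are available. Lean on these libraries where they do the work, as an engineer would, in place of code of your own. Each camera call takes 0.05 s, during which the arm holds its last target. There are 200 camera calls.

## Working session

There is one attempt and no reset: what is moved stays moved. The work goes in short steps, Python scripts to look and compute and a shell command to move; the robot and the scene stay as the last step left them, time stands still between calls to the robot, and variables do not carry over. Pictures are saved under pics/ and viewed, at most 10 in all, crops included, and the job is handed in when it is done.

```bash
ls; mkdir -p pics
python3 - <<'E'
from bench import env
import cv2,numpy as np,json
for n in("scene","top"):
    im,d=env.snapshot(n); np.savez(f"{n}0.npz",im=im,d=d,**{k:v for k,v in env.get_calibration(n).items()})
    cv2.imwrite(f"pics/{n}0.png",cv2.resize(im[:,:,::-1],(800,600),interpolation=cv2.INTER_CUBIC)); print(n,env.get_calibration(n))
print(env.get_state())
E
```

```text
pics
scene {'fovy': 51.55746790377479, 'cx': 256.2673966757689, 'cy': 197.40510944811118, 'rvec': array([ 2.20089547,  1.37537435, -0.4086009 ]), 'tvec': array([-0.20577061, -0.34813234,  1.35462815])}
top {'fovy': 56.56576210886048, 'cx': 255.26021988583602, 'cy': 194.79329822484024, 'rvec': array([ 2.13691974, -2.15547455,  0.16117679]), 'tvec': array([-0.04899525,  0.52113076,  1.09566642])}
{'time_s': 0.1, 'q': array([ 1.24861350e+00,  1.31113206e-01,  1.48919791e+00,  2.63395498e-05,
        1.52297295e+00, -8.54484757e-02]), 'joint_vel': array([ 0.00114552, -0.00142394, -0.00171864,  0.00045656,  0.00135432,
        0.00075304]), 'joint_torque': array([ 1.30452918e-03, -5.70952463e+01, -5.01942050e+01, -1.43198117e-04,
        7.87998433e-03,  2.48701667e-05]), 'tcp_pos': array([0.14056112, 0.58280513, 0.23831772]), 'tcp_rot': array([ 1.18091562e-01,  9.93002350e-01, -8.25537951e-04, -1.84058993e-04]), 'force': array([-0.44058597, -0.65592535, -0.0801341 ]), 'ft_torque': array([-0.01706713,  0.04002121, -0.03661209]), 'grip_force': 0.0, 'finger_gap': 0.998977656603943}
```

View pics/top0.png

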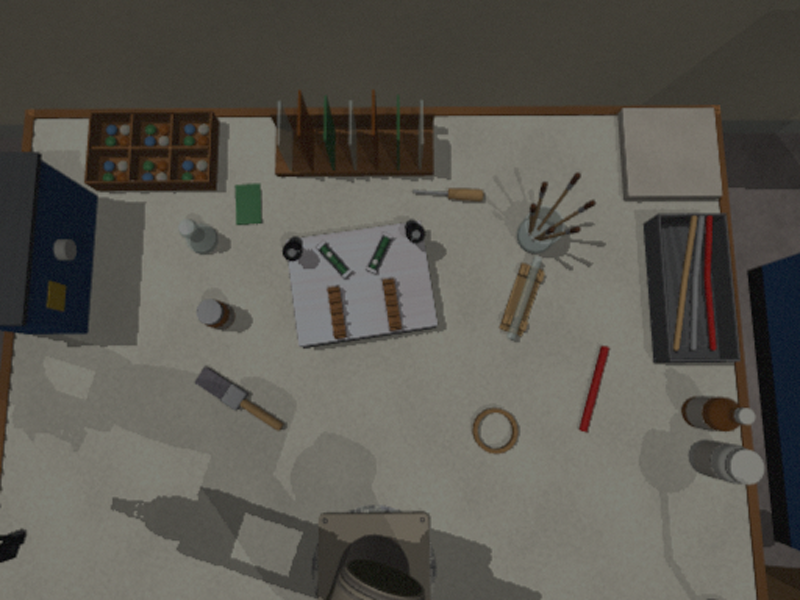

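View pics/scene0.png

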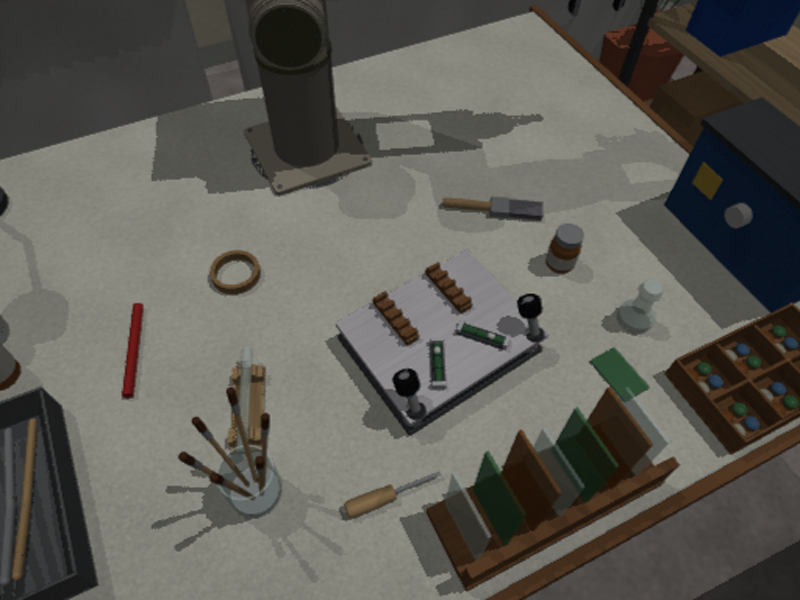

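The top view, in 800x600 pixels, shows the stage at (365,285), the knobs at (292,248) and (414,232), the vials at (334,260) and (378,253), and the cradle with the rod at (523,297), close to the brush jar. The scene view shows the same layout from the far side.

```bash
cat > h.py <<'E'
import numpy as np,cv2
from bench import env
from scipy.spatial.transform import Rotation as R
def snap(n):
    c=env.get_calibration(n); im,d=env.snapshot(n); return im,d,c
def load(n):
    z=np.load(n+"0.npz"); return z["im"],z["d"],{k:z[k] for k in("fovy","cx","cy","rvec","tvec")}
def f(c): return 192/np.tan(np.radians(c["fovy"])/2)
def cloud(d,c):
    v,u=np.mgrid[:384,:512]; F=f(c)
    P=np.stack([(u-c["cx"])/F*d,(v-c["cy"])/F*d,d],-1)-c["tvec"]
    return P@R.from_rotvec(c["rvec"]).as_matrix()
def ray(u,v,c,z):
    M=R.from_rotvec(c["rvec"]).as_matrix(); o=-M.T@c["tvec"]; r=M.T@np.array([(u-c["cx"])/f(c),(v-c["cy"])/f(c),1])
    return o+r*(z-o[2])/r[2]
def proj(p,c):
    q=R.from_rotvec(c["rvec"]).as_matrix()@np.asarray(p)+c["tvec"]; return c["cx"]+f(c)*q[0]/q[2],c["cy"]+f(c)*q[1]/q[2]
E
python3 - <<'E'
from h import *
for n in("top","scene"):
    im,d,c=load(n); P=cloud(d,c); hsv=cv2.cvtColor(im,cv2.COLOR_RGB2HSV)
    X,Y,Z=P[...,0],P[...,1],P[...,2]
    ok=d>0
    m=ok&(abs(Z-.055)<.008)&(hsv[...,1]<60)&(hsv[...,2]>70)&(X>.3)&(X<.85)&(abs(Y)<.3)
    m=m.astype(np.uint8); k,l,s,_=cv2.connectedComponentsWithStats(m); i=1+np.argmax(s[1:,4])
    pts=P[l==i]; r=cv2.minAreaRect((pts[:,:2]*1000).astype(np.float32)); print(n,"plate",r,pts[:,2].mean(),cv2.boxPoints(r).round(0).tolist())
    A=np.c_[pts,np.ones(len(pts))];co=np.linalg.lstsq(A[:,[0,1,3]],pts[:,2],rcond=None)[0];print("tilt",co)
    m=ok&(hsv[...,2]<60)&(Z>.085)&(Z<.15)&(X>.4)&(X<.9)&(abs(Y)<.3)
    k,l,s,ce=cv2.connectedComponentsWithStats(m.astype(np.uint8))
    for j in range(1,k):
        if s[j,4]>25: q=P[l==j]; print("knob",ce[j],s[j,4],q.mean(0).round(4),q.min(0).round(4),q.max(0).round(4))
    m=ok&(Z>.018)&(Z<.06)&(X>.4)&(X<.9)&(Y<-.18)&(Y>-.45)
    k,l,s,ce=cv2.connectedComponentsWithStats(m.astype(np.uint8))
    for j in range(1,k):
        if s[j,4]>60: q=P[l==j]; print("cr",ce[j],s[j,4],q.mean(0).round(4),cv2.minAreaRect((q[:,:2]*1000).astype(np.float32)),q[:,2].max())
im,d,c=load("top")
for n,(u,v) in dict(vl=(334,260),vr=(378,253),kl=(292,248),kr=(414,232)).items(): print(n,ray(u*.64,v*.64,c,.07 if n[0]=='v' else .115))
E
```

```text
top plate ((566.235595703125, 23.845626831054688), (220.83958435058594, 280.65350341796875), 8.094230651855469) 0.05499463128958188 [[437.0, 147.0], [477.0, -131.0], [695.0, -100.0], [656.0, 178.0]]
tilt [-0.00337325  0.01662774  0.05649436]
knob [181.23762376  84.1980198 ] 101 [0.858  0.1732 0.1153] [0.8146 0.1722 0.0851] [0.8997 0.1756 0.1481]
knob [195.84042553  85.62765957] 94 [0.8519 0.1275 0.1175] [0.8143 0.1265 0.0853] [0.8986 0.1323 0.15  ]
knob [210.75862069  85.54022989] 87 [0.8525 0.0816 0.1162] [0.814  0.0807 0.0855] [0.8997 0.0861 0.1482]
knob [225.41071429  87.375     ] 56 [0.8441 0.0358 0.1203] [0.814  0.0349 0.0909] [0.8957 0.04   0.1481]
knob [265.32 148.41] 100 [ 0.6507 -0.0849  0.1149] [ 0.6327 -0.1022  0.0957] [ 0.6742 -0.0687  0.1251]
knob [187.125      159.76785714] 112 [0.6165 0.1497 0.1189] [0.5984 0.1328 0.1028] [0.6378 0.1683 0.1289]
cr [300.83486239 123.44954128] 109 [ 0.761  -0.2069  0.0236] ((761.7620239257812, -207.39198303222656), (54.704498291015625, 23.50510025024414), 81.21094512939453) 0.02993550909586558
cr [337.97169811 154.63207547] 106 [ 0.6495 
[... 1798 characters left out ...]
742036
cr [152.18248175 300.87591241] 137 [ 0.6454 -0.3537  0.0404] ((645.7257080078125, -354.83148193359375), (26.84078025817871, 31.5126953125), 65.94159698486328) 0.05950849165027229
cr [166.95633188 321.60262009] 229 [ 0.7044 -0.339   0.0389] ((695.7938842773438, -338.93023681640625), (33.75509262084961, 78.43679809570312), 8.940136909484863) 0.059924309608479547
cr [232.568 321.488] 250 [ 0.7635 -0.207   0.0239] ((761.955322265625, -206.8020477294922), (53.85316848754883, 24.426868438720703), 85.70536804199219) 0.030064852949582093
vl [0.60681456 0.07550752 0.07      ]
vr [ 0.62043471 -0.01253356  0.07      ]
kl [0.62068202 0.15129663 0.115     ]
kr [ 0.65047543 -0.08377402  0.115     ]
```

```bash
python3 -m pendant '[[[0,0,-3],0],[[-4.1,-3.05,-0.5],0],[[-4.1,-3.05,-0.5],0],[[-4.1,-3.05,-0.5],0],[[-4.1,-3.05,-0.5],0],[[-4.1,-3.05,-0.5],0],[[-4.1,-3.05,-0.5],0],[[-4.1,-3.05,-0.5],0],[[-4.1,-3.05,-0.5],0],[[-4.1,-3.05,-0.5],0],[[-4.1,-3.05,-0.5],0],[[-4.1,-3.05,-0.5],0],[[-4.1,-3.05,-0.5],0],[[-4.1,-3.05,-0.5],0],[[0,0,0],-7.3],[[0,0,0],-7.3],[[0,0,0],-7.2],[[0,0,0],0]]' -1
python3 - <<'E'
from h import *
s=env.get_state();print(s["tcp_pos"],R.from_quat(s["tcp_rot"]).as_matrix().round(3),s["q"])
im,d,c=snap("wrist"); np.savez("w1.npz",im=im,d=d,**c)
cv2.imwrite("pics/w1.png",cv2.resize(im[:,:,::-1],(800,600),interpolation=cv2.INTER_CUBIC))
E
```

```text
time_s: 2.35
tcp_pos: [0.5657, 0.0727, 0.3337]
tcp_rot: [-0.071, 0.997, 0.0, -0.001]
force: [0.7, -0.7, -0.2]
finger_gap: 1.002
grip_force: 0.0
[0.56566476 0.07273744 0.333723  ] [[-0.99  -0.142 -0.001]
 [-0.142  0.99  -0.   ]
 [ 0.001  0.    -1.   ]] [ 3.79803874e-02  3.13653783e-02  1.42228182e+00  1.68905950e-05
  1.68896322e+00 -1.67561336e+00]
```

View pics/w1.png

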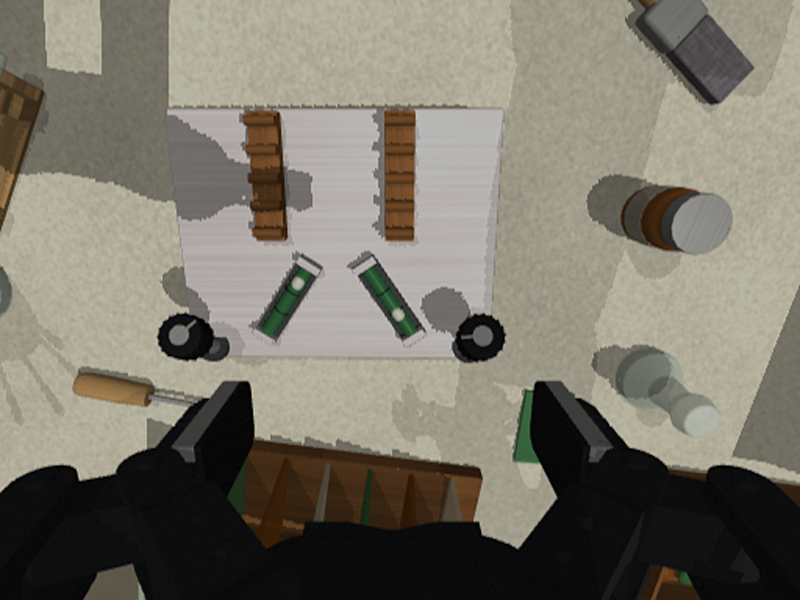

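Wrist view 1: the left vial is at (388,300) with its bubble outward at (398,314). The right vial is at (288,297) with its bubble inward at (297,284). The knobs are at (480,337) for the left and (183,337) for the right. Next I measure the offsets.

```bash
cat >> h.py <<'E'
def bubbles(im,c,zl=.0675):
    """offsets (mm) of bubbles along outward vial axis, from green/white pixels on tube top plane"""
    hsv=cv2.cvtColor(im,cv2.COLOR_RGB2HSV); g=((hsv[...,0]>45)&(hsv[...,0]<90)&(hsv[...,1]>90)&(hsv[...,2]>25)).astype(np.uint8)
    g=cv2.morphologyEx(g,cv2.MORPH_CLOSE,np.ones((9,9)))
    ex=np.array([.9898,.1426]);ey=np.array([-.1426,.9898]); out={}
    n,l,s,ce=cv2.connectedComponentsWithStats(g)
    for j in range(1,n):
        p=ray(*ce[j],c,zl)[:2]
        if s[j,4]<100 or not(.52<p[0]<.68 and -.08<p[1]<.13): continue
        v,u=np.where(l==j); P=np.array([ray(a,b,c,zl)[:2] for a,b in zip(u,v)])
        (cx,cy),(w,h),ang=cv2.minAreaRect((P*1000).astype(np.float32)); a=np.radians(ang if w>h else ang+90); ax=np.array([np.cos(a),np.sin(a)])
        side="left" if (p-np.array([.56,.024]))@ey>0 else "right"
        if ax@ex<0: ax=-ax
        t=(P*1000-[cx,cy])@ax; o=(P*1000-[cx,cy])@np.array([-ax[1],ax[0]]); px=im[v,u].astype(int)
        core=abs(o)<4; sat=hsv[v,u,1]; val=hsv[v,u,2]
        b=core&(sat<90)&(val>90)
        bins=np.arange(-36,37,2); prof=[int(val[core&(t>=q)&(t<q+2)].mean()) if (core&(t>=q)&(t<q+2)).any() else -1 for q in bins]
        out[side]=dict(c=(round(cx,1),round(cy,1)),size=(round(w,1),round(h,1)),ax=ax.round(3),bub=(t[b].min(),t[b].max(),t[b].mean()) if b.any() else None,prof=list(zip(bins.tolist(),prof)))
    return out
E
python3 - <<'E'
from h import *
z=np.load("w1.npz");im,d,c=z["im"],z["d"],z
for k,v in bubbles(im,c).items(): print(k,v)
P=cloud(d,c);hsv=cv2.cvtColor(im,cv2.COLOR_RGB2HSV)
X,Y,Z=P[...,0],P[...,1],P[...,2]
m=(hsv[...,2]<70)&(Z>.085)&(Z<.14)&(X>.4)&(X<.72)
k,l,s,ce=cv2.connectedComponentsWithStats(m.astype(np.uint8))
for j in range(1,k):
    if s[j,4]>100: q=P[l==j]; print("knob",ce[j],s[j,4],q.mean(0).round(4),q.min(0).round(4),q.max(0).round(4))
m=(hsv[...,0]<20)&(hsv[...,1]>80)&(Z>.06)&(Z<.09)&(X>.4)&(X<.62)
k,l,s,ce=cv2.connectedComponentsWithStats(m.astype(np.uint8))
for j in range(1,k):
    if s[j,4]>100: q=P[l==j]; print("strip",ce[j],s[j,4],q[:,2].max(),cv2.minAreaRect((q[:,:2]*1000).astype(np.float32)))
m=(hsv[...,1]<50)&(abs(Z-.055)<.006)&(X>.4)&(X<.72)&(hsv[...,2]>60)
k,l,s,ce=cv2.connectedComponentsWithStats(m.astype(np.uint8));j=1+np.argmax(s[1:,4]);q=P[l==j];print(cv2.minAreaRect((q[:,:2]*1000).astype(np.float32)))
E
```

```text
right {'c': (622.4, -14.8), 'size': (12.4, 69.6), 'ax': array([ 0.903, -0.43 ]), 'bub': (np.float64(-26.858679574311196), np.float64(-14.549477305006805), np.float64(-20.951720830755043)), 'prof': [(-36, 79), (-34, 81), (-32, 83), (-30, 84), (-28, 106), (-26, 159), (-24, 172), (-22, 170), (-20, 171), (-18, 152), (-16, 97), (-14, 80), (-12, 54), (-10, 71), (-8, 83), (-6, 82), (-4, 82), (-2, 82), (0, 81), (2, 82), (4, 82), (6, 82), (8, 73), (10, 54), (12, 83), (14, 81), (16, 82), (18, 81), (20, 82), (22, 82), (24, 81), (26, 81), (28, 81), (30, 82), (32, 85), (34, 83), (36, -1)]}
left {'c': (608.8, 77.2), 'size': (70.7, 12.8), 'ax': array([0.744, 0.668]), 'bub': (np.float64(6.60708182998158), np.float64(19.463431879603572), np.float64(13.085963329112916)), 'prof': [(-36, 78), (-34, 87), (-32, 87), (-30, 85), (-28, 87), (-26, 86), (-24, 87), (-22, 89), (-20, 85), (-18, 87), (-16, 88), (-14, 85), (-12, 53), (-10, 84), (-8, 87), (-6, 86), (-4, 87), (-2, 87), (0, 88), (2, 89), (4, 89), (6, 106), (8, 146), (10, 168), (12, 173), (14, 175), (16, 168), (18, 111), (20, 86), (22, 88), (24, 90), (
[... 159 characters left out ...]
0.0669  0.1242]
knob [306.70608108 216.33783784] 592 [0.6138 0.1494 0.1187] [0.5962 0.1326 0.0981] [0.6377 0.1694 0.1285]
strip [169.96084161 111.3962595 ] 1711 0.08027308946815515 ((517.9596557617188, -39.17088317871094), (101.9012222290039, 24.542877197265625), 8.43101978302002)
strip [255.3255814  111.38565891] 1548 0.08288869201269598 ((502.390869140625, 69.30967712402344), (101.57616424560547, 23.744949340820312), 8.201106071472168)
strip [424.94578313 139.96987952] 166 0.07522905857100744 ((504.7052307128906, 301.9696350097656), (48.130653381347656, 21.789714813232422), 4.440961837768555)
((565.989990234375, 23.4686279296875), (221.52879333496094, 279.9324035644531), 8.395485877990723)
```

Left needs about −89° and right about +129°. I'll go to the left knob, pre-rotated +25°, and grip it.

```bash
python3 -m pendant '[[[-3.1,3.5,0],0],[[-3.2,3.4,0],0],[[0,0,5],8.5],[[0,0,5],8.5],[[0,0,5],8],[[0,0,4],0],[[0,0,3],0],[[0,0,1.8],0],[[0,0,0],0],[[0,0,0],0]]' -1
python3 - <<'E'
from h import *
s=env.get_state();print(s["tcp_pos"],s["q"],s["force"])
im,d,c=snap("wrist"); cv2.imwrite("pics/w2.png",im[:,:,::-1])
kl=[.618,.150,.1085];print(proj(kl,c))
E
```

```text
time_s: 3.65
tcp_pos: [0.6194, 0.1503, 0.098]
tcp_rot: [0.146, 0.989, 0.0, 0.001]
force: [-0.1, -0.1, 0.1]
finger_gap: 0.996
grip_force: 0.0
[0.6193861  0.15031073 0.09802521] [ 1.57668395e-01  3.30405543e-01  1.52092551e+00 -2.10361951e-05
  1.28788629e+00 -1.11993644e+00] [-0.12442505 -0.12035467  0.08627152]
(np.float64(250.57878286315463), np.float64(264.63036544701504))
```

View pics/w2.png

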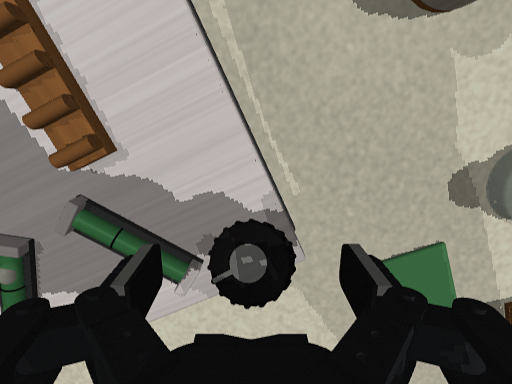

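The knob is centred between the jaws at (250,264). I'll grip and turn −50°.

```bash
python3 -m pendant '[[[0,0,0],0],[[0,0,0],0],[[0,0,0],0],[[0,0,0],0],[[0,0,0],0],[[0,0,0],0]]' 1
python3 -m pendant '[[[0,0,0],-7],[[0,0,0],-7],[[0,0,0],-7],[[0,0,0],-7],[[0,0,0],-7],[[0,0,0],-7],[[0,0,0],-8],[[0,0,0],0]]' 1
python3 -m pendant '[[[0,0,0],0],[[0,0,0],0],[[0,0,0],0],[[0,0,0],0]]' -1
python3 -m pendant '[[[0,0,0],8],[[0,0,0],8],[[0,0,0],8],[[0,0,0],0]]' -1
python3 - <<'E'
from h import *
im,d,c=snap("wrist"); cv2.imwrite("pics/w3.png",im[:,:,::-1])
im,d,c=snap("top")
for k,v in bubbles(im,c).items(): print(k,v)
E
```

```text
time_s: 4.45
tcp_pos: [0.6192, 0.1519, 0.0978]
tcp_rot: [0.145, 0.989, 0.002, 0.001]
force: [-0.3, 5.2, 4.4]
finger_gap: 0.428
grip_force: 59.3
time_s: 5.45
tcp_pos: [0.6192, 0.1523, 0.0979]
tcp_rot: [-0.287, 0.958, 0.001, 0.002]
force: [-3.3, 12.3, 5.4]
finger_gap: 0.402
grip_force: 96.5
time_s: 5.95
tcp_pos: [0.6183, 0.1498, 0.0962]
tcp_rot: [-0.286, 0.958, -0.0, -0.0]
force: [-0.3, 0.1, 0.6]
finger_gap: 0.996
grip_force: 0.0
time_s: 6.45
tcp_pos: [0.6183, 0.1499, 0.0962]
tcp_rot: [-0.081, 0.997, -0.0, -0.0]
force: [0.2, 0.5, 0.1]
finger_gap: 1.0
grip_force: 0.0
```

View pics/w3.png

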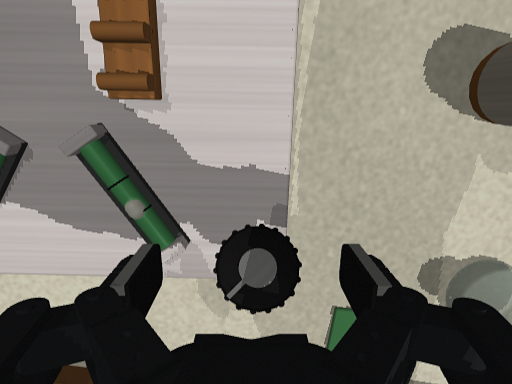

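Wrist view 3: the knob is still centred at (257,267). The left bubble is now at (134,208), overlapping the outer line, and the inner line is at (118,184). I'll measure from here.

Run:
```python
from h import *
im=cv2.imread("pics/w3.png")[:,:,::-1].copy(); c=env.get_calibration("wrist")
for k,v in bubbles(im,c).items(): print(k,v)
```

```text
left {'c': (607.6, 78.3), 'size': (71.8, 13.7), 'ax': array([0.744, 0.669]), 'bub': (np.float64(1.3548069652902905), np.float64(3.4941050813808303), np.float64(2.424454155597691)), 'prof': [(-36, 93), (-34, 92), (-32, 93), (-30, 93), (-28, 92), (-26, 92), (-24, 92), (-22, 92), (-20, 92), (-18, 93), (-16, 92), (-14, 92), (-12, 53), (-10, 88), (-8, 92), (-6, 92), (-4, 93), (-2, 92), (0, 98), (2, 93), (4, -1), (6, -1), (8, 64), (10, 59), (12, 95), (14, 93), (16, 94), (18, 93), (20, 94), (22, 94), (24, 94), (26, 94), (28, 95), (30, 94), (32, 95), (34, 98), (36, -1)]}
```

```bash
cat >> h.py <<'E'
def bub2(im,c,which,zl=.0675):
    C,ax={"left":((608.2,77.8),(.744,.669)),"right":((622.4,-14.8),(.903,-.43))}[which]
    ax=np.array(ax);n=np.array([-ax[1],ax[0]]);T=np.arange(-40,40.1,1);out=[]
    hsv=cv2.cvtColor(im,cv2.COLOR_RGB2HSV)
    for t in T:
        s=[]
        for o in (-2.5,-1,0,1,2.5):
            p=np.r_[(np.array(C)+t*ax+o*n)/1000,zl];u,v=proj(p,c);s.append(hsv[int(round(v)),int(round(u))])
        out.append(np.median(s,0))
    out=np.array(out); core=abs(T)<33
    lines=T[core&(out[:,2]<.75*np.median(out[core,2]))]; w=T[core&(out[:,1]<100)&(out[:,2]>.8*np.median(out[core,2]))]
    return lines,w,w.mean() if len(w) else None
E
python3 - <<'E'
from h import *
im=cv2.imread("pics/w3.png")[:,:,::-1].copy(); c=env.get_calibration("wrist")
print(bub2(im,c,"left")); z=np.load("w1.npz");print(bub2(z["im"],z,"left"),bub2(z["im"],z,"right"))
E
```

```text
(array([-11., -10.]), array([ 2.,  3.,  4.,  5.,  6.,  7.,  8.,  9., 10., 11., 12.]), np.float64(7.0))
(array([-11.]), array([ 7.,  8.,  9., 10., 11., 12., 13., 14., 15., 16., 17., 18., 19.]), np.float64(13.0)) (array([-11., -10.,  10.,  11.]), array([-27., -26., -25., -24., -23., -22., -21., -20., -19., -18., -17.,
       -16., -15.]), np.float64(-21.0))
```

```bash
python3 -m pendant '[[[0,0.2,0],10],[[0,0,0],10],[[0,0,0],9],[[0,0,0],0]]' -1
python3 -m pendant '[[[0,0,0],0],[[0,0,0],0],[[0,0,0],0],[[0,0,0],0],[[0,0,0],0]]' 1
python3 -m pendant '[[[0,0,0],-7],[[0,0,0],-7],[[0,0,0],-7],[[0,0,0],-7],[[0,0,0],-7],[[0,0,0],-7],[[0,0,0],-7],[[0,0,0],-7],[[0,0,0],0]]' 1
python3 -m pendant '[[[0,0,0],0],[[0,0,0],0],[[0,0,0],0],[[0,0,0],0],[[0,0,0],8],[[0,0,0],8],[[0,0,0],8],[[0,0,0],0]]' -1
python3 - <<'E'
from h import *
im,d,c=snap("wrist"); cv2.imwrite("pics/w4.png",im[:,:,::-1]);print(bub2(im,c,"left"))
E
```

```text
time_s: 7.05
tcp_pos: [0.618, 0.152, 0.0963]
tcp_rot: [0.17, 0.985, -0.0, 0.0]
force: [-0.4, -0.4, 0.6]
finger_gap: 1.0
grip_force: 0.0
time_s: 7.68
tcp_pos: [0.6182, 0.1525, 0.0969]
tcp_rot: [0.171, 0.985, 0.0, 0.0]
force: [-2.4, 1.9, 5.7]
finger_gap: 0.432
grip_force: 59.6
time_s: 8.8
tcp_pos: [0.6188, 0.1521, 0.0965]
tcp_rot: [-0.311, 0.95, -0.001, 0.001]
force: [-1.6, 6.5, 0.5]
finger_gap: 0.404
grip_force: 100.7
time_s: 9.8
tcp_pos: [0.618, 0.152, 0.0963]
tcp_rot: [-0.107, 0.994, -0.0, -0.0]
force: [-0.4, 0.2, 0.5]
finger_gap: 1.003
grip_force: 0.0
(array([-11.,  11.]), array([-6., -5., -4., -3., -2., -1.,  0.,  1.,  2.,  3.,  4.,  5.]), np.float64(-0.5))
```

The left bubble is centred at −0.5 mm. Now the right knob.

```bash
python3 -m pendant '[[[0,0,-4],0],[[0,0,-4],0],[[0.4,-4.8,0],0],[[0.4,-4.8,0],0],[[0.3,-4.8,0],0],[[0.3,-4.8,0],0],[[0.3,-4.7,0],0],[[0,0,0],-9],[[0,0,0],-9],[[0,0,0],-8],[[0,0,4],0],[[0,0,3],0],[[0,0,1.3],0],[[0,0,0],0]]' -1
python3 - <<'E'
from h import *
s=env.get_state();print(s["tcp_pos"],s["q"][5])
im,d,c=snap("wrist"); cv2.imwrite("pics/w5.png",im[:,:,::-1])
E
```

```text
time_s: 11.6
tcp_pos: [0.6514, -0.085, 0.0925]
tcp_rot: [-0.328, 0.945, 0.0, -0.001]
force: [-0.2, 0.6, -0.1]
finger_gap: 1.001
grip_force: 0.0
[ 0.65142236 -0.08500251  0.09247196] -2.4471671411354654
```

View pics/w5.png

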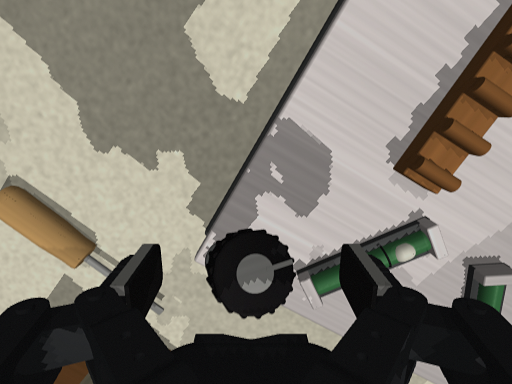

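The right knob is centred at (255,272), and nothing is close to the fingertips at their height. I'll grip and turn +60° twice.

```bash
python3 -m pendant '[[[0,0,0],0],[[0,0,0],0],[[0,0,0],0],[[0,0,0],0],[[0,0,0],0]]' 1
python3 -m pendant '[[[0,0,0],7.5],[[0,0,0],7.5],[[0,0,0],7.5],[[0,0,0],7.5],[[0,0,0],7.5],[[0,0,0],7.5],[[0,0,0],7.5],[[0,0,0],7.5],[[0,0,0],0]]' 1
python3 -m pendant '[[[0,0,0],0],[[0,0,0],0],[[0,0,0],0],[[0,0,0],0],[[0,0,0],-10],[[0,0,0],-10],[[0,0,0],-10],[[0,0,0],-10],[[0,0,0],-10],[[0,0,0],-10],[[0,0,0],0]]' -1
python3 - <<'E'
from h import *
im,d,c=snap("wrist"); cv2.imwrite("pics/w6.png",im[:,:,::-1]);print(bub2(im,c,"right"))
E
python3 -m pendant '[[[0,0,0],0],[[0,0,0],0],[[0,0,0],0],[[0,0,0],0],[[0,0,0],0]]' 1
python3 -m pendant '[[[0,0,0],7.5],[[0,0,0],7.5],[[0,0,0],7.5],[[0,0,0],7.5],[[0,0,0],7.5],[[0,0,0],7.5],[[0,0,0],7.5],[[0,0,0],7.5],[[0,0,0],0]]' 1
python3 -m pendant '[[[0,0,0],0],[[0,0,0],0],[[0,0,0],0],[[0,0,0],0],[[0,0,0],-10],[[0,0,0],-10],[[0,0,0],-10],[[0,0,0],-10],[[0,0,0],-10],[[0,0,0],0]]' -1
python3 - <<'E'
from h import *
im,d,c=snap("wrist"); cv2.imwrite("pics/w7.png",im[:,:,::-1]);print(bub2(im,c,"right"),env.get_state()["tcp_pos"])
E
```

```text
time_s: 12.28
tcp_pos: [0.6529, -0.0854, 0.095]
tcp_rot: [-0.328, 0.945, -0.001, 0.001]
force: [-1.5, -0.2, 5.9]
finger_gap: 0.431
grip_force: 59.2
time_s: 13.4
tcp_pos: [0.6536, -0.0846, 0.0951]
tcp_rot: [0.189, 0.982, 0.001, 0.002]
force: [1.0, -0.5, 6.2]
finger_gap: 0.403
grip_force: 111.5
time_s: 14.78
tcp_pos: [0.6519, -0.0851, 0.0932]
tcp_rot: [-0.327, 0.945, 0.0, -0.0]
force: [0.4, 0.9, 0.1]
finger_gap: 0.998
grip_force: 0.0
(array([-5., -4., -3., -2., -1.,  0.,  1.,  2.,  3.,  4.,  5.,  6.,  7.,
        8.,  9., 10., 11., 12., 13., 14., 15., 16., 17., 18., 19., 20.,
       21., 22.]), array([-18., -17., -16., -15., -14., -13., -12., -11., -10.,  -9.,  -8.]), np.float64(-13.0))
time_s: 15.45
tcp_pos: [0.6523, -0.0854, 0.0938]
tcp_rot: [-0.327, 0.945, -0.0, 0.0]
force: [-1.5, -1.0, 5.1]
finger_gap: 0.429
grip_force: 59.6
time_s: 16.58
tcp_pos: [0.6536, -0.085, 0.0932]
tcp_rot: [0.19, 0.982, 0.001, 0.002]
force: [8.9, -3.3, -5.7]
finger_gap: 0.407
grip_force: 127.8
time_s: 17.82
tcp_pos: [0.652, -0.0851, 0.0934]
tcp_rot: [-0.243, 0.97, -0.0, 0.0]
force: [0.5, -0.2, -0.2]
finger_gap: 1.0
grip_force: 0.0
(array([-11.,   9.,  10.,  11.,  12.,  13.,  14.,  15.,  16.,  17.,  18.,
        19.,  20.,  21.,  22.,  23.,  24.,  25.,  26.,  27.,  28.]), array([-10.,  -9.,  -8.,  -7.,  -6.,  -5.,  -4.,  -3.,  -2.,  -1.,   0.]), np.float64(-5.0)) [ 0.65200303 -0.08509698  0.09331762]
```

```bash
python3 -m pendant '[[[0,0,0],0],[[0,0,0],0],[[0,0,0],0],[[0,0,0],0],[[0,0,0],0]]' 1
python3 -m pendant '[[[0,0,0],7.5],[[0,0,0],7.5],[[0,0,0],7.5],[[0,0,0],7.5],[[0,0,0],7.5],[[0,0,0],0]]' 1
python3 -m pendant '[[[0,0,0],0],[[0,0,0],0],[[0,0,0],0],[[0,0,0],0],[[0,0,-4],-8],[[0,0,-5],-9],[[0,0,-5],0],[[0,0,-5],0],[[0,5,-2],0],[[0,3,0],0],[[0,0,0],0]]' -1
python3 - <<'E'
from h import *
im,d,c=snap("wrist"); cv2.imwrite("pics/w8.png",im[:,:,::-1]);print(bub2(im,c,"right"),bub2(im,c,"left"),env.get_state()["tcp_pos"])
b=bubbles(im,c)
for k in b: print(k,b[k]["c"],b[k]["bub"],b[k]["prof"][10:26])
u,v=proj([.615,.03,.068],c);u,v=int(u),int(v)
cv2.imwrite("pics/w8c.png",cv2.resize(im[max(v-60,0):v+60,max(u-90,0):u+90,::-1],None,fx=4,fy=4,interpolation=cv2.INTER_CUBIC))
E
```

```text
time_s: 18.5
tcp_pos: [0.6521, -0.0851, 0.0937]
tcp_rot: [-0.244, 0.97, -0.0, 0.0]
force: [-3.1, 0.7, 4.9]
finger_gap: 0.422
grip_force: 59.4
time_s: 19.25
tcp_pos: [0.6525, -0.084, 0.0939]
tcp_rot: [0.081, 0.997, 0.001, 0.0]
force: [-2.6, 0.6, 5.1]
finger_gap: 0.402
grip_force: 80.9
time_s: 20.62
tcp_pos: [0.6412, -0.0036, 0.3039]
tcp_rot: [-0.069, 0.998, 0.0, 0.0]
force: [-0.1, 0.3, -0.2]
finger_gap: 1.001
grip_force: 0.0
(array([-11., -10.,  10.,  11.]), array([-7., -6., -5., -4., -3., -2., -1.,  0.,  1.,  2.,  3.,  4.]), np.float64(-1.5)) (array([-11., -10.,  10.]), array([-6., -5., -4., -3., -2., -1.,  0.,  1.,  2.,  3.,  4.,  5.,  6.]), np.float64(0.0)) [ 0.64119673 -0.00504022  0.30338088]
right (622.1, -15.1) (np.float64(-7.4574444329048255), np.float64(4.832171612704463), np.float64(-1.224243903605005)) [(-16, 92), (-14, 95), (-12, 62), (-10, 79), (-8, 125), (-6, 175), (-4, 188), (-2, 185), (0, 181), (2, 160), (4, 104), (6, 92), (8, 84), (10, 56), (12, 90), (14, 92)]
left (609.7, 75.8) (np.float64(-6.524690796490649), np.float64(6.479341058718365), np.float64(-0.19028172706895577)) [(-16, 94), (-14, 92), (-12, 59), (-10, 84), (-8, 98), (-6, 139), (-4, 167), (-2, 179), (0, 177), (2, 182), (4, 138), (6, 96), (8, 85), (10, 61), (12, 95), (14, 92)]
```

View pics/w8c.png

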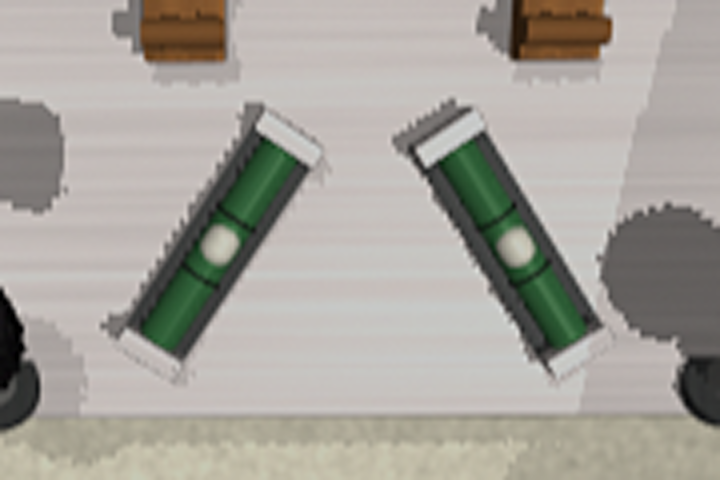

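Both bubbles are between their lines: left about 0 mm, right about −1.2 mm. Now the rod: I'll hover over it, align, and look.

```bash
python3 -m pendant '[[[2.1,-4.1,0],0],[[2.1,-4.1,0],0],[[2.1,-4.1,0],0],[[2.1,-4.1,0],0],[[2.1,-4.1,0],0],[[2.1,-4.1,0],0],[[2.1,-4.1,0],0],[[0,0,1],10],[[0,0,2],10],[[0,0,2],9],[[0,0,1],0],[[0,0,0],0],[[0,0,0],0]]' -1
python3 - <<'E'
from h import *
s=env.get_state();M=R.from_quat(s["tcp_rot"]).as_matrix();print(s["tcp_pos"],M[:,0],M[:,1],s["q"])
im,d,c=snap("wrist"); P=cloud(d,c)
cv2.imwrite("pics/w9.png",cv2.resize(im[:,:,::-1],(800,600)))
for q in([.535,-.309,.033],[.535+.0841,-.309-.0322,.033],[.535-.0841,-.309+.0322,.033]): print(np.array(proj(q,c))*1.5625)
np.savez("w9.npz",im=im,d=d,**c)
E
```

```text
time_s: 22.3
tcp_pos: [0.5345, -0.3104, 0.2443]
tcp_rot: [0.184, 0.983, -0.0, 0.001]
force: [0.3, 1.0, 0.3]
finger_gap: 1.001
grip_force: 0.0
[ 0.53446035 -0.3104353   0.24425235] [-0.93255757  0.36101933 -0.00119015] [ 3.61019944e-01  9.32558030e-01 -3.46187912e-04] [-6.09112861e-01  1.75755172e-01  1.42919630e+00 -5.37057297e-05
  1.53540287e+00 -1.81054614e+00]
[394.53115017 265.22477285]
[394.71707566 375.5803349 ]
[394.31654166 137.84447586]
```

View pics/w9.png

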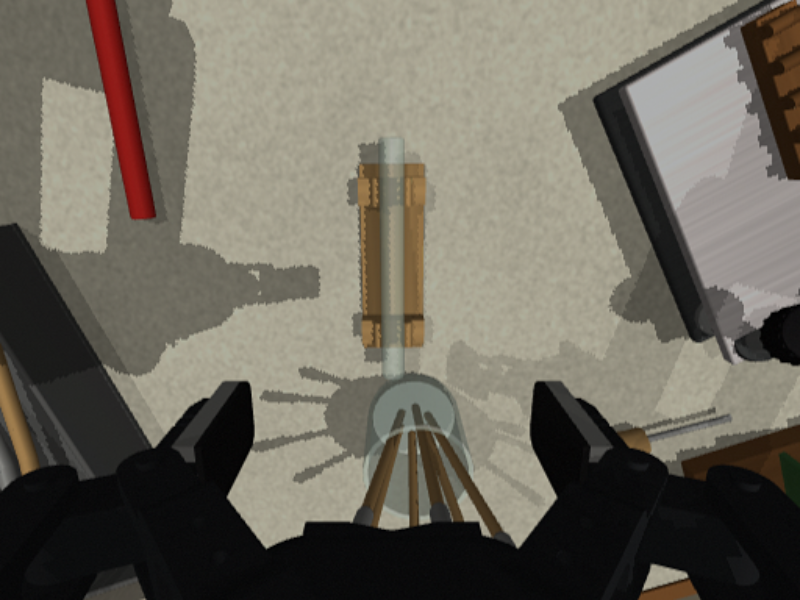

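The rod runs from (391,137) to (394,378), aligned with the tool and where I predicted. The brush jar's rim is just past its far end at (410,390), outside the gripper's reach. I'll descend and grip.

```bash
python3 -m pendant '[[[0,0.1,4],0],[[0,0,4],0],[[0,0,4],0],[[0,0,3],0],[[0,0,3],0],[[0,0,2],0],[[0,0,1.5],0],[[0,0,0.5],0],[[0,0,0],0]]' -1
python3 -m pendant '[[[0,0,0],0],[[0,0,0],0],[[0,0,0],0],[[0,0,0],0],[[0,0,0],0],[[0,0,0],0],[[0,0,0],0]]' 1
python3 -m pendant '[[[0,0,-1],0],[[0,0,-2],0],[[0,0,-3],0],[[0,0,-4],0],[[0,0,-4],0],[[0,0,-2],0],[[0,0,0],0],[[0,0,0],0]]' 1
```

```text
time_s: 23.48
tcp_pos: [0.5349, -0.3093, 0.0237]
tcp_rot: [0.184, 0.983, -0.0, 0.0]
force: [0.5, -0.8, 0.2]
finger_gap: 1.004
grip_force: 0.0
time_s: 24.35
tcp_pos: [0.5345, -0.3103, 0.0239]
tcp_rot: [0.185, 0.983, -0.001, 0.0]
force: [-3.0, -4.8, 1.8]
finger_gap: 0.188
grip_force: 58.5
time_s: 25.35
tcp_pos: [0.5338, -0.3084, 0.1814]
tcp_rot: [0.184, 0.983, 0.001, -0.001]
force: [0.2, -0.1, -0.9]
finger_gap: 0.183
grip_force: 58.5
```

The rod is held. I'll carry it over the bed and turn it +60.5°.

```bash
python3 -m pendant '[[[2.12,4.11,0],0],[[2.12,4.11,0],0],[[2.12,4.11,0],0],[[2.12,4.11,0],0],[[2.12,4.11,0],0],[[2.12,4.11,0],0],[[2.12,4.11,0],0],[[0,0,0],10],[[0,0,0],10],[[0,0,0],10],[[0,0,0],10],[[0,0,0],10],[[0,0,0],10.5],[[0,0,0],0],[[0,0,0],0]]' 1
python3 - <<'E'
from h import *
s=env.get_state();M=R.from_quat(s["tcp_rot"]).as_matrix();print(s["tcp_pos"],M[:,0],M[:,1],np.degrees(np.arctan2(-M[0,0],M[1,0])))
im,d,c=snap("wrist"); P=cloud(d,c);hsv=cv2.cvtColor(im,cv2.COLOR_RGB2HSV);X,Y,Z=P[...,0],P[...,1],P[...,2]
np.savez("w10.npz",im=im,d=d,**c);cv2.imwrite("pics/w10.png",cv2.resize(im[:,:,::-1],(800,600)))
for q in([.5102,.0151,.082],[.4993,.0135,.082],[.4993-.055*.144,.0135+.055*.99,.08],list(s["tcp_pos"]+[0,0,.009])): print(np.array(proj(q,c))*1.5625)
E
```

```text
time_s: 27.22
tcp_pos: [0.5, 0.0129, 0.1821]
tcp_rot: [0.653, 0.757, -0.001, -0.001]
force: [0.5, -0.3, -1.4]
finger_gap: 0.193
grip_force: 58.8
[0.49998046 0.01293535 0.18210743] [-1.47332351e-01  9.89086928e-01  4.76878134e-04] [ 0.98908499  0.14733301 -0.00196809] 8.472364842229796
[413.16962012 306.09189622]
[392.01011595 306.03209125]
[392.45706638 197.70010209]
[393.63601015 412.05505055]
```

View pics/w10.png

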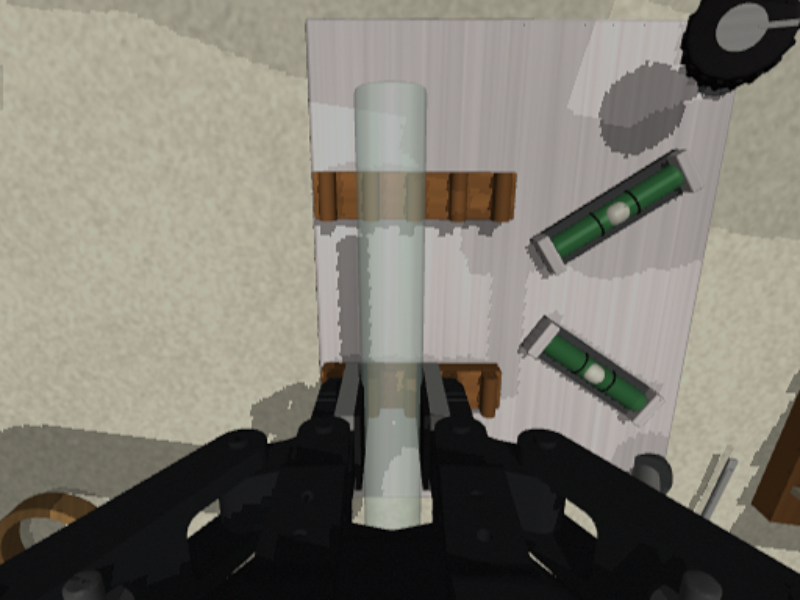

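The ribs are at x = 327, 371, 415, 459 and 503. The rod, at about 392, is over the valley at 393, aligned, and both bubbles are still centred. I'll lower it slowly.

```bash
python3 -m pendant '[[[0,0,3],0],[[0,0,3],0],[[0,0,2],0],[[0,0,1.4],0],[[0,0,0.6],0],[[0,0,0.3],0],[[0,0,0.2],0],[[0,0,0],0],[[0,0,0],0]]' 1
python3 -m pendant '[[[0,0,0.1],0],[[0,0,0.1],0],[[0,0,0.05],0],[[0,0,0],0],[[0,0,0],0]]' 1
```

```text
time_s: 28.4
tcp_pos: [0.5009, 0.0128, 0.0787]
tcp_rot: [0.655, 0.756, 0.0, 0.0]
force: [-0.7, 0.2, -0.7]
finger_gap: 0.193
grip_force: 58.8
time_s: 29.02
tcp_pos: [0.5006, 0.0129, 0.0758]
tcp_rot: [0.655, 0.756, -0.0, -0.0]
force: [0.1, 0.6, -1.3]
finger_gap: 0.191
grip_force: 58.8
```

```bash
python3 -m pendant '[[[0,0,0.1],0],[[0,0,0],0],[[0,0,0],0]]' 1
python3 -m pendant '[[[0,0,0.1],0],[[0,0,0],0],[[0,0,0],0]]' 1
```

```text
time_s: 29.4
tcp_pos: [0.5006, 0.0129, 0.0748]
tcp_rot: [0.655, 0.756, -0.0, -0.0]
force: [0.1, 0.1, -0.8]
finger_gap: 0.19
grip_force: 58.8
time_s: 29.78
tcp_pos: [0.5005, 0.0128, 0.0737]
tcp_rot: [0.655, 0.756, -0.0, -0.0]
force: [-0.9, 0.3, -1.4]
finger_gap: 0.19
grip_force: 58.7
```

```bash
python3 -m pendant '[[[0,0,0.05],0],[[0,0,0],0],[[0,0,0],0]]' 1
python3 -m pendant '[[[0,0,0.05],0],[[0,0,0],0],[[0,0,0],0]]' 1
```

```text
time_s: 30.15
tcp_pos: [0.5006, 0.0129, 0.0734]
tcp_rot: [0.655, 0.756, -0.0, -0.0]
force: [-3.2, -0.3, 4.1]
finger_gap: 0.185
grip_force: 59.1
time_s: 30.52
tcp_pos: [0.5006, 0.0129, 0.0733]
tcp_rot: [0.655, 0.756, -0.0, -0.0]
force: [-5.2, 0.4, 8.6]
finger_gap: 0.185
grip_force: 59.7
```

Contact is light, about 9 N, with a small sideways push toward −x. I'll relax the pose slightly and release.

```bash
python3 -m pendant '[[[0,-0.06,-0.05],0],[[0,0,0],0],[[0,0,0],0]]' 1
python3 -m pendant '[[[0,0,0],0],[[0,0,0],0],[[0,0,0],0],[[0,0,0],0],[[0,0,0],0]]' -0.2
python3 -m pendant '[[[0,0,-2],0],[[0,0,-3],0],[[0,0,-5],0],[[0,0,-5],0],[[0,0,-4],0],[[0,0,0],0],[[0,0,0],0]]' -0.2
python3 - <<'E'
from h import *
im,d,c=snap("wrist");cv2.imwrite("pics/w11.png",cv2.resize(im[:,:,::-1],(800,600)));print(bub2(im,c,"left"),bub2(im,c,"right"))
E
```

```text
time_s: 30.9
tcp_pos: [0.5001, 0.0128, 0.0732]
tcp_rot: [0.655, 0.756, 0.0, 0.0]
force: [-1.0, -0.1, -0.9]
finger_gap: 0.189
grip_force: 58.7
time_s: 31.52
tcp_pos: [0.5, 0.0128, 0.0733]
tcp_rot: [0.655, 0.756, -0.0, -0.0]
force: [0.8, -0.1, -0.4]
finger_gap: 0.601
grip_force: 0.0
time_s: 32.4
tcp_pos: [0.4998, 0.0128, 0.2626]
tcp_rot: [0.655, 0.756, -0.0, -0.0]
force: [0.5, -0.6, -0.5]
finger_gap: 0.598
grip_force: 0.0
(array([-11., -10.,  10.,  11.]), array([-6., -5., -4., -3., -2., -1.,  0.,  1.,  2.,  3.,  4.,  5.]), np.float64(-0.5)) (array([-11., -10.,  10.,  11.]), array([-8., -7., -6., -5., -4., -3., -2., -1.,  0.,  1.,  2.,  3.,  4.,
        5.]), np.float64(-1.5))
```

View pics/w11.png

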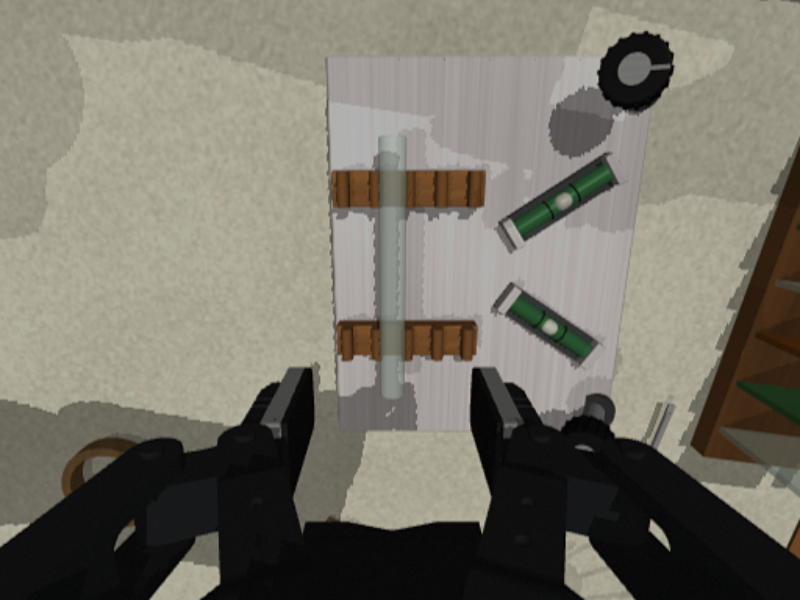

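The rod lies in the second valley, from (392,135) to (392,398), centred across both strips and clear of the fingers. Both bubbles are between their lines, so I'm handing in.

```bash
python3 -c "
from bench import env
print(env.sign_off())"
```

```text
the job is handed in; nothing more can be done
None
```

The job is handed in: the last picture shows both bubbles between their lines (left about 0.5 mm off centre, right about 1.5 mm) and the rod in a valley across both strips, let go; the sign-off gave no verdict.

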